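# Seat a gasketed lid with its four cover screws

### The arm

A 6-joint arm with a two-finger parallel gripper is mounted at the origin on the work surface. World frame = base frame: x ahead of the robot, y to its left, z up, the work surface at z = 0. Lengths are in mm, angles in rad, forces in N, time in s.
With the tool pointing down it reaches from about 275 to 750 mm from the base axis. Payload 10.2 kg.
Tool frame: the origin (TCP) lies at the very end of the fingers, on their centre line; the grasp point (between the pads) lies 19 mm behind it; z points along the fingers, y is the line along which they close (so a half turn about z gives the same grasp; the last joint's range is limited). The gripper opens to 85 mm and grips with 20 to 120 N. Pads are 22 mm wide; open, the fingers measure 114 mm over their backs; the gripper's body (76 mm by 85 mm) begins 54 mm behind the grasp point. The pads swing forward as they close: fully open they stand 13 mm farther back than shut.
Start: joints at [0.975, 0.313, 1.498, -0, 1.331, -0.223], TCP at [191.231, 488.94, 231.294] pointing down, gripper open.
Joint ranges: [-2.94, 2.94], [-0.97, 2.17], [0.19, 2.56], [-1.23, 4.37], [0.02, 3.11], [-2.88, 2.88]. Speed limits (rad/s): [2.39, 2.39, 3.01, 3.14, 3.14, 3.14].

### API

Orientations are given as a unit quaternion [w, x, y, z].
In Python, from rig import ctrl gives the robot as it stands.
- The arm moves only by the shell command python3 -m inch 'ROWS' [OPENING] [FORCE]. ROWS is text: rows parted by semicolons, each of 6 numbers parted by spaces: the shift along the tool's x, y, z in mm, then the turn, a rotation vector about the tool's x, y, z in units of 6 degrees (1.0 is 6 degrees). A call has exactly 10 rows; each row shifts and turns the commanded pose from where the row before left it, along the tool's axes as they then stand; what a row does not reach is not made up. A row lasts 1/12 s, in which the tool goes at most 41.7 mm and 7.16 degrees, less where a joint would pass 70% of its speed; a pose out of reach is approached as far as the arm can. A call with a gripper value outside its range is refused whole. OPENING is the opening, from 0 (shut) to 1 (fully open), set as the call begins (- or left out, the last holds). The fingers move at their own pace and stop on an object; FORCE is the grip in N (left out, the last holds). Time passes only in rows, so rows that do not move let the fingers close, or fill a call up. It gives the time, the measured TCP pose, the force, the opening and the grip force at its end, in the units of the state.
- ctrl.sense(): the state, without advancing time (a new reading comes with each control period).
- ctrl.capture(name): name is "side" or "top"; returns a dict with "image" (400x640x3 uint8, red, green, blue), "intrinsics" (3x3 intrinsics, pixels), "rvec" (rotation vector, rad) and "tvec" (3), from world to camera coordinates, as OpenCV has them. Camera axes: x right, y down, z forward; pixel columns grow to the right and rows downward; lengths in mm; the calibration is good to about 2 mm. A picture is of the moment at which its call begins. There is no depth.
- ctrl.finish_job(): hands the job in; it is judged then, once.
The state is a dict: "time_s": time; "joints": joint angles; "dq": joint speeds; "tau": joint torques, N m; "eef_pos": TCP position; "ee_rot": TCP orientation; "force": force on the tool from outside, world axes, zero at the start; "wrist_torque": the same for the moment, N m; "grip_width": opening from 0.0 (shut) to 1.0 (fully open); "grip_force": force on a finger pad.
Only numpy, scipy, OpenCV 4.12 (cv2) and the standard library are available. Lean on these libraries where they do the work, as an engineer would, in place of code of your own. Each camera call takes 0.05 s, during which the arm holds its last target. There are 200 camera calls.

### The job

Close the aerial matching box properly: tighten the lid's four screws a little at a time, working crosswise from corner to opposite corner, so that the lid goes down level on its gasket without ever cocking and ends flat and fully home. Go by feel: run all four screws down until each is felt to bottom on its shoulder, force none of them beyond that, and leave the other things on the desk where they are.

Things in the scene. Friction and masses are not known exactly. Their poses are not given: they have to be found in the camera images.
- box: Die-cast box of an aerial matching unit, 120 x 120 mm, walls 58 mm high, screwed to the desk by two feet (fixed). Origin: centre of its underside, on the desk; z up, x and y along its sides. A boss in each corner (top 60 mm above the desk) is tapped for a cover screw.
- lid: Square steel lid, 122 x 122 x 6 mm, 0.7 kg, on a sponge gasket; starts level, underside 62.8 mm above the desk, and sinks 2 to 3 mm on the way home. Origin: centre of its underside; z up, x and y as the box's. It can only sink and rock, and does not bend. The gasket yields softly (8 N per mm in all): a screw drawn down far ahead of the opposite one cocks the lid.
- screw0: Knob of captive shoulder screw 0: upright, fluted, round, black bakelite, 25 mm in diameter, 8 to 32 mm above its origin (on the axis, under the washer), gripped at any yaw. At the lid's (-x, -y) corner, 46 mm from centre along each axis, opposite screw 2. Clockwise seen from above tightens; steep quick-lead thread: knob and washer sink 12 mm a turn (1.91 mm per rad).
- screw1: Knob of cover screw 1, like screw 0. At the lid's (+x, -y) corner, 46 mm from centre along each axis, opposite screw 3. All four: From its start to its stop it turns 1.45 to 1.92 rad, each screw otherwise; threads start at any angle, so yaw does not tell how far it is.
- screw2: Knob of cover screw 2, like screw 0. At the lid's (+x, +y) corner, 46 mm from centre along each axis, opposite screw 0. All four: Nearly free (about 0.1 N m) all the way down, gasket or not; where its shoulder meets the boss it stops hard and the moment on the knob rises steeply, some 5 N m per rad.
- screw3: Knob of cover screw 3, like screw 0. At the lid's (-x, +y) corner, 46 mm from centre along each axis, opposite screw 1. All four: Home when the shoulder is felt: 0.3 to 0.5 N m on the knob is ample; above 0.7 N m the brittle knob is overstrained on its shank.
- shank0: Shank of cover screw 0 with its steel washer (23 mm), under knob 0 and turning with it. Origin: on the axis, under the washer, as the knob's; z up. Washers start 0 to 0.9 mm above the lid, each otherwise, and end 66 mm above the desk at the stop.
- shank1: Shank of cover screw 1 with its steel washer (23 mm), under knob 1 and turning with it. Origin: on the axis, under the washer, as the knob's; z up.
- shank2: Shank of cover screw 2 with its steel washer (23 mm), under knob 2 and turning with it. Origin: on the axis, under the washer, as the knob's; z up.
- shank3: Shank of cover screw 3 with its steel washer (23 mm), under knob 3 and turning with it. Origin: on the axis, under the washer, as the knob's; z up.
- testboard: Bystander: small wooden test board, 90 x 120 x 10 mm, with a black bayonet valve socket (to 34 mm high) and a frosted pilot lamp (39 mm). Origin: centre of its underside.
- valve: Bystander: smoked glass valve standing on its bayonet base, 39 mm in diameter, 85 mm high. Origin: centre of its foot.
- headsetcup: Bystander: scuffed black bakelite headset cup, 66 mm in diameter, 29 mm high, lying face down. Origin: centre of its underside.
- jackplug: Bystander: chrome jack plug body lying on the desk, 71 mm long, 17 mm thick. Origin: under its middle.

How it is judged (in metres and radians):
At the end, for the whole second after the job is handed in: All four screws are down on their shoulders (within 0.1 mm, 3 degrees of turn, of the stop), so that the lid is home (underside under 60.7 mm above the desk) and flat (tilt under 0.3 degrees), and nothing moves (z of each of shank0, shank1, shank2, shank3 in the frame of box below 0.06616 m and z of lid in the frame of box below 0.0607 m and angle between lid's own z axis and vertical below 0.005 rad and linear speed of lid below 0.005 m/s and angular speed of each of screw0, screw1, screw2, screw3 below 0.05 rad/s); the robot touches nothing.
It fails at once if the lid is cocked: a side of it slopes by more than 0.8 degrees (1.3 mm from screw to screw) (angle between lid's own x axis and vertical above 1.5848 rad or angle between lid's own x axis and vertical below 1.5568 rad or angle between lid's own y axis and vertical above 1.5848 rad or angle between lid's own y axis and vertical below 1.5568 rad).
It fails at once if not crosswise: two neighbouring screws are both over 0.9 mm lower than their opposites ((z of shank0 in the frame of shank2 below -0.0009 m and z of shank1 in the frame of shank3 below -0.0009 m) or (z of shank1 in the frame of shank3 below -0.0009 m and z of shank2 in the frame of shank0 below -0.0009 m) or (z of shank2 in the frame of shank0 below -0.0009 m and z of shank3 in the frame of shank1 below -0.0009 m) or (z of shank3 in the frame of shank1 below -0.0009 m and z of shank0 in the frame of shank2 below -0.0009 m)).
It fails at once if a knob is overstrained: twisted 5 degrees on its shank (0.7 N m) (angle between the x axis of screw0 and the x axis of shank0, either way round above 0.0875 rad or angle between the x axis of screw1 and the x axis of shank1, either way round above 0.0875 rad or angle between the x axis of screw2 and the x axis of shank2, either way round above 0.0875 rad or angle between the x axis of screw3 and the x axis of shank3, either way round above 0.0875 rad).
It fails at once if the test board, valve, headset cup or jack plug is knocked away (moved more than 20 mm) (distance of any of testboard, valve, headsetcup, jackplug from where it was at the start of the episode above 0.02 m).
It also fails if it takes over 72 s, if anything falls off the work surface, if the arm or the gripper's body presses on something with over 40 N, if the wrist force passes 120 N, or if a joint passes its speed limit or range.

## Working session

There is one attempt and no reset: what is moved stays moved. The work goes in short steps, Python scripts to look and compute and a shell command to move; the robot and the scene stay as the last step left them, time stands still between calls to the robot, and variables do not carry over. Pictures are saved under pics/ and viewed, at most 10 in all, crops included, and the job is handed in when it is done.

```bash
ls; mkdir -p pics; python3 - <<'E'
from rig import ctrl
import cv2,json
for n in("top","side"):
    c=ctrl.capture(n);cv2.imwrite(f"pics/{n}0.png",c["image"][:,:,::-1])
    print(n,c["intrinsics"],c["rvec"],c["tvec"])
print(ctrl.sense())
E
```

```text
pics
top [[442.76771711   0.         328.27334638]
 [  0.         442.76771711 196.24577464]
 [  0.           0.           1.        ]] [ 2.12338888 -2.07464842  0.2516737 ] [ -30.91591285  547.20421059 1100.79190123]
side [[476.78468096   0.         320.68550573]
 [  0.         476.78468096 194.51637065]
 [  0.           0.           1.        ]] [ 2.30484755 -0.47342959  0.21291351] [-486.38134518  202.27655085 1062.68196243]
{'time_s': 0.1, 'joints': array([ 9.74591224e-01,  3.13390366e-01,  1.49835264e+00,  8.69934140e-07,
        1.33100031e+00, -2.23414146e-01]), 'dq': array([-0.00096545, -0.00147853, -0.0007285 , -0.00078661, -0.00110281,
       -0.00067938]), 'tau': array([ 2.40619469e-03, -4.12894177e+01, -2.60142213e+01, -1.98061603e-04,
        3.06330032e-03,  2.86649552e-06]), 'eef_pos': array([191.10092138, 488.7406144 , 230.79737478]), 'ee_rot': array([-2.29620011e-04,  1.85318091e-01,  9.82678418e-01, -5.27524938e-04]), 'force': array([-0.28395581, -0.7017322 , -0.54976224]), 'wrist_torque': array([-0.03078317, -0.0319494 ,  0.00963359]), 'grip_force': 0.0, 'grip_width': 1.0019566956581951}
```

View pics/top0.png

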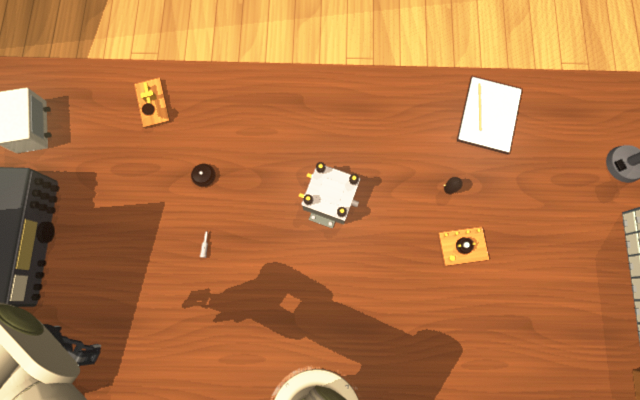

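View pics/side0.png

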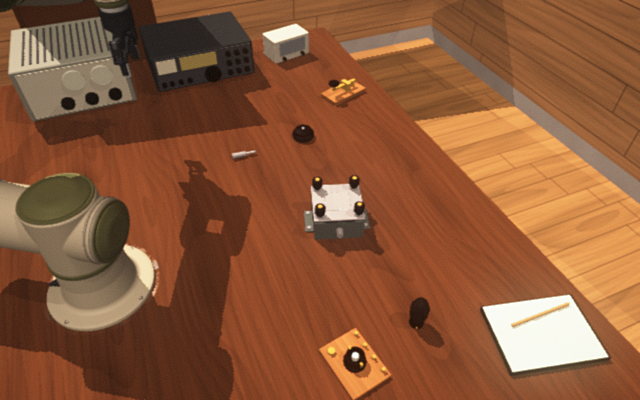

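The top view shows the box's white lid at about (330,193), with knobs at (321,167), (354,178), (342,211) and (308,199). The side view shows the same knobs near (317,183), (354,181), (320,209) and (359,207), and nothing stands close to the box. Next I'll measure the knobs.

```bash
cat > h.py <<'E'
import cv2,numpy as np
from rig import ctrl
def ray(c,uv,z):
    R=cv2.Rodrigues(np.array(c["rvec"]))[0];t=np.array(c["tvec"]).ravel()
    d=R.T@np.linalg.inv(c["intrinsics"])@np.array([*uv,1.]);o=-R.T@t
    return o+d*(z-o[2])/d[2]
def P(c):
    R=cv2.Rodrigues(np.array(c["rvec"]))[0]
    return np.array(c["intrinsics"])@np.c_[R,np.array(c["tvec"]).ravel()]
E
python3 - <<'E'
from h import *
B={"top":(285,150,375,235),"side":(295,165,385,245)}
for n in B:
    c=ctrl.capture(n);x0,y0,x1,y1=B[n];im=c["image"][y0:y1,x0:x1]
    big=cv2.resize(im[:,:,::-1],None,fx=7,fy=7,interpolation=cv2.INTER_NEAREST)
    cv2.imwrite(f"pics/{n}crop.png",big)
    h=cv2.cvtColor(im,cv2.COLOR_RGB2HSV)
    for nm,m in(("yel",cv2.inRange(h,(20,120,120),(35,255,255))),("dark",cv2.inRange(h,(0,0,0),(180,255,60)))):
        k,_,st,ce=cv2.connectedComponentsWithStats(m)
        for i in range(1,k):
            if st[i,4]>=4: 
                uv=ce[i]+[x0,y0]; print(n,nm,uv.round(1),st[i,2:],ray(c,uv,100).round(1))
E
```

```text
top yel [320.1 165.4] [ 5  5 20] [620.8   4.9 100. ]
top yel [308.7 174.9] [ 5  5 15] [594.6  33.5 100. ]
top yel [353.8 177.2] [ 5  5 20] [591.2 -82.6 100. ]
top yel [301.1 195.1] [ 5  5 18] [540.6  51.2 100. ]
top yel [307.5 197.8] [ 6  5 20] [534.   34.6 100. ]
top yel [341.7 210.1] [ 6  5 22] [504.  -52.9 100. ]
side yel [317.  178.5] [3 2 6] [535.9  38.4 100. ]
side yel [354.2 177.4] [3 2 5] [622.2   6.5 100. ]
side yel [359.  203.5] [3 2 6] [592.3 -79.3 100. ]
side yel [319.7 205.6] [4 2 7] [505.1 -49.8 100. ]
side dark [353.9 182.6] [ 9 10 65] [613.1 -10.2 100. ]
side dark [317.  184.3] [ 9 11 66] [527.6  19.3 100. ]
side dark [358.8 209.1] [ 9 11 70] [583.7 -95.4 100. ]
side dark [319.8 211.4] [ 9 11 68] [497.7 -67.2 100. ]
side dark [329.5 222. ] [8 1 8] [ 504.8 -105.8  100. ]
side dark [347.5 221. ] [10  1 10] [ 543.4 -118.8  100. ]
```

View pics/topcrop.png

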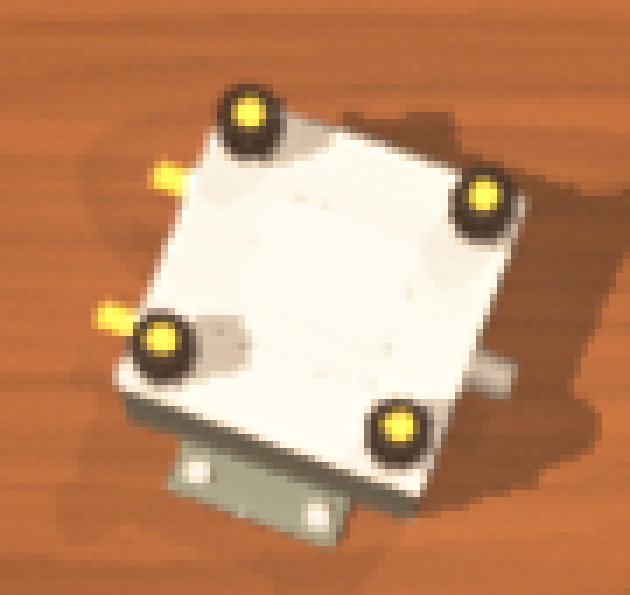

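Crop: the four knobs with yellow caps form a 92 mm square, and there is free room round each one. I'll triangulate them and work out the first approach.

```bash
cat >> h.py <<'E'
from scipy.spatial.transform import Rotation as Ro
def pose():
    s=ctrl.sense();w,x,y,z=s["ee_rot"];return s,Ro.from_quat([x,y,z,w]).as_matrix()
def go(xyz):
    s,R=pose();return (R.T@(np.array(xyz)-s["eef_pos"])).round(1)
E
python3 - <<'E'
from h import *
t,s=ctrl.capture("top"),ctrl.capture("side")
T=np.array([[320.1,165.4],[353.8,177.2],[307.5,197.8],[341.7,210.1]])
S=np.array([[354.2,177.4],[359,203.5],[317,178.5],[319.7,205.6]])
X=cv2.triangulatePoints(P(t),P(s),T.T+.0,S.T+.0);X=(X[:3]/X[3]).T
print(X.round(1),X.mean(0)); d=lambda i,j:np.linalg.norm(X[i,:2]-X[j,:2])
print(d(0,1),d(0,2),d(1,3),d(2,3),d(0,3),d(1,2))
for z in(100,104):print([ray(t,u,z)[:2].round(1) for u in T])
print(go([*X[0,:2],140]),ctrl.sense()["time_s"])
E
```

```text
[[620.9   4.7 101.7]
 [590.3 -82.6 103.7]
 [533.6  34.3 104. ]
 [503.6 -52.8 103.3]] [562.08595667 -24.07560831 103.19445019]
92.49818607664658 92.13771302941753 91.70253215331725 92.22762585016183 130.6838305947718 129.93089374759217
[array([621. ,   4.9]), array([591.3, -82.8]), array([534. ,  34.6]), array([504.1, -52.9])]
[array([619.7,   4.8]), array([590.2, -82.5]), array([533. ,  34.5]), array([503.2, -52.8])]
[-576.5 -294.4   91.2] 0.3
```

```bash
python3 -m inch '-29 -15 4 0 0 0;-29 -15 4 0 0 0;-29 -15 4 0 0 0;-29 -15 4 0 0 0;-29 -15 4 0 0 0;-29 -15 4 0 0 0;-29 -15 4 0 0 0;-29 -15 4 0 0 0;-29 -15 4 0 0 0;-29 -15 4 0 0 0' 0.5 40
python3 -m inch '-29 -15 4 0 0 0;-29 -15 4 0 0 0;-29 -15 4 0 0 0;-29 -15 4 0 0 0;-29 -15 4 0 0 0;-29 -15 4 0 0 0;-29 -15 4 0 0 0;-29 -15 4 0 0 0;-29 -15 4 0 0 0;0 0 0 0 0 0'
python3 -c "
from h import *
s=ctrl.sense();print(s['joints'].round(3),s['time_s'],go([620.7,4.5,140]),s['wrist_torque'],s['force'])"
```

```text
time_s: 1.13
eef_pos: [407.5, 242.2, 191.2]
ee_rot: [0.0, 0.185, 0.983, 0.0]
force: [0.4, 0.6, 0.5]
grip_width: 0.499
grip_force: 0.0
time_s: 1.97
eef_pos: [602.8, 18.5, 153.9]
ee_rot: [-0.0, 0.187, 0.982, -0.0]
force: [-0.4, 0.1, -0.6]
grip_width: 0.497
grip_force: 0.0
[-1.630e-01  5.480e-01  1.355e+00 -1.000e-03  1.238e+00 -1.357e+00] 1.9667 [-21.8  -6.4  13.9] [ 0.00193329 -0.04324897 -0.03771746] [-0.36689101  0.09513584 -0.6350246 ]
```

```bash
python3 -m inch '-11 -3 0 0 0 0;-11 -3.4 0 0 0 0;0 0 10 0 0 0;0 0 15 0 0 0;0 0 15 0 0 0;0 0 15 0 0 0;0 0 15 0 0 0;0 0 8 0 0 0;0 0 0 0 0 0;0 0 0 0 0 0'
python3 -m inch '0 0 0 0 0 0;0 0 0 0 0 0;0 0 0 0 0 0;0 0 0 0 0 0;0 0 0 0 0 0;0 0 0 0 0 0;0 0 0 0 0 0;0 0 0 0 0 0;0 0 0 0 0 0;0 0 0 0 0 0' 0.1 40
python3 - <<'E'
from h import *
s=ctrl.sense();print(s['wrist_torque'],s['force'],s["tau"][5],go([620.7,4.5,76]))
for n,b in(("top",(285,130,375,235)),("side",(295,135,385,245))):
    x0,y0,x1,y1=b;im=ctrl.capture(n)["image"][y0:y1,x0:x1,::-1]
    cv2.imwrite(f"pics/g_{n}.png",cv2.resize(im,None,fx=5,fy=5))
a,b=cv2.imread("pics/g_top.png"),cv2.imread("pics/g_side.png")[:525]
cv2.imwrite("pics/g1.png",cv2.resize(np.hstack([a,b]),(800,467)))
E
```

```text
time_s: 2.8
eef_pos: [618.5, 9.2, 77.3]
ee_rot: [-0.0, 0.185, 0.983, -0.0]
force: [0.9, 0.4, 0.2]
grip_width: 0.494
grip_force: 0.0
time_s: 3.63
eef_pos: [618.3, 6.4, 79.0]
ee_rot: [0.0, 0.186, 0.983, -0.002]
force: [-7.8, -12.4, 7.6]
grip_width: 0.272
grip_force: 39.0
[-1.94660311  1.36692772 -0.1019535 ] [ -7.77157605 -12.40206441   7.5644237 ] -0.09490914875641465 [-2.9 -0.9  3. ]
```

View pics/g1.png

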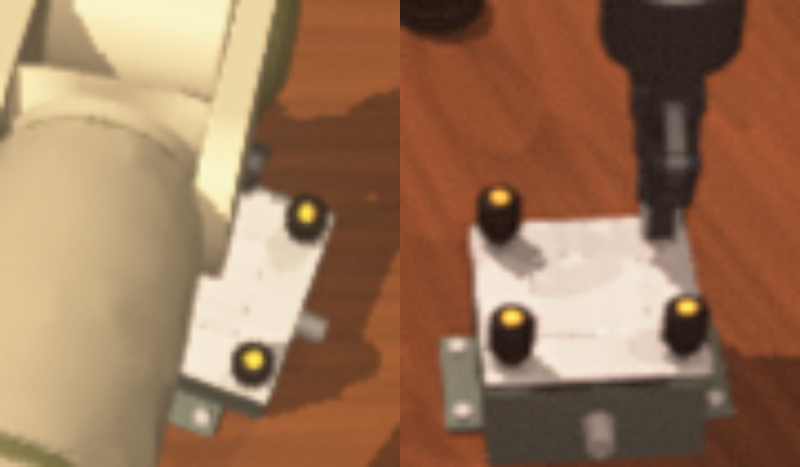

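The grip is on the knob at A (dark fingers at (660,215) in the right-hand half). The arm gave about 3 mm sideways, so I'll open, re-centre and close again.

```bash
python3 -m inch '0 0 0 0 0 0;0 0 0 0 0 0;0 0 0 0 0 0;0 0 0 0 0 0;-1 -1 0.5 0 0 0;-1 -1 0.5 0 0 0;-1 -1 0 0 0 0;0 0 0 0 0 0;0 0 0 0 0 0;0 0 0 0 0 0' 0.5
python3 -m inch '0 0 0 0 0 0;0 0 0 0 0 0;0 0 0 0 0 0;0 0 0 0 0 0;0 0 0 0 0 0;0 0 0 0 0 0;0 0 0 0 0 0;0 0 0 0 0 0;0 0 0 0 0 0;0 0 0 0 0 0' 0.1 40
cat > st.py <<'E'
from h import *
import sys
s,R=pose();print("t",round(s["time_s"],2),"F tool",(R.T@s["force"]).round(1),"Mz",s["wrist_torque"].round(2),"tau6",s["tau"][5].round(3),"q6",s["joints"][5].round(3),"yaw",np.degrees(np.arctan2(R[1,1],R[0,1])).round(1))
K=dict(A=(620.7,4.5),B=(590.6,-82.7),C=(533.6,34.5),D=(503.5,-52.6))
for k in sys.argv[1:]: print(k,go([*K[k],76]))
E
python3 st.py A
```

```text
time_s: 4.57
eef_pos: [620.4, 5.0, 76.2]
ee_rot: [-0.0, 0.185, 0.983, 0.0]
force: [0.1, 0.5, -0.6]
grip_width: 0.502
grip_force: 0.0
time_s: 5.4
eef_pos: [620.5, 4.9, 76.5]
ee_rot: [0.0, 0.185, 0.983, -0.0]
force: [-2.1, -1.3, 5.0]
grip_width: 0.276
grip_force: 39.3
t 5.4 F tool [ 1.5 -2.  -5. ] Mz [-0.33  0.5  -0.  ] tau6 -0.001 q6 -1.379 yaw 68.6
A [-0.4 -0.3  0.5]
```

```bash
python3 -m inch '0 0 .11 0 0 .54;0 0 .11 0 0 .54;0 0 .11 0 0 .54;0 0 .11 0 0 .54;0 0 .11 0 0 .54;0 0 .11 0 0 .54;0 0 .11 0 0 .54;0 0 .11 0 0 .54;0 0 0 0 0 0;0 0 0 0 0 0'
python3 st.py D
```

```text
time_s: 6.23
eef_pos: [620.6, 5.1, 75.6]
ee_rot: [0.0, 0.4, 0.916, 0.0]
force: [-1.4, -0.4, 4.4]
grip_width: 0.277
grip_force: 39.5
t 6.23 F tool [ 0.6 -1.3 -4.4] Mz [-0.07  0.3  -0.06] tau6 0.199 q6 -0.928 yaw 42.8
D [  37.3 -125.1   -0.5]
```

```bash
python3 -m inch '0 0 0 0 0 0;0 0 0 0 0 0;0 0 0 0 0 0;0 0 -8 0 0 -1.08;0 0 -10 0 0 -1.08;0 0 -10 0 0 -1.08;0 0 -8 0 0 -1.08;14.7 -16 0 0 0 0;14.7 -16 0 0 0 0;14.7 -16 0 0 0 0' 0.5
python3 -m inch '14.7 -16 0 0 0 0;14.7 -16 0 0 0 0;14.7 -16 0 0 0 0;0 0 0 0 0 0;0 0 9 0 0 0;0 0 9 0 0 0;0 0 9 0 0 0;0 0 9 0 0 0;0 0 0 0 0 0;0 0 0 0 0 0'
python3 st.py D
```

```text
time_s: 7.07
eef_pos: [561.0, -23.8, 111.1]
ee_rot: [-0.0, 0.185, 0.983, 0.0]
force: [1.4, -0.4, -0.4]
grip_width: 0.499
grip_force: 0.0
time_s: 7.9
eef_pos: [503.2, -52.0, 74.6]
ee_rot: [-0.001, 0.185, 0.983, 0.0]
force: [0.6, -0.8, 0.0]
grip_width: 0.502
grip_force: 0.0
t 7.9 F tool [-0.9 -0.5 -0. ] Mz [-0.05  0.01 -0.01] tau6 0.001 q6 -1.533 yaw 68.7
D [-0.5 -0.5 -1.4]
```

```bash
python3 -m inch '-.5 -.5 -1 0 0 0;0 0 0 0 0 0;0 0 0 0 0 0;0 0 0 0 0 0;0 0 0 0 0 0;0 0 .22 0 0 1.08;0 0 .22 0 0 1.08;0 0 .22 0 0 1.08;0 0 .22 0 0 1.08;0 0 0 0 0 0' 0.1 40
python3 st.py D
```

```text
time_s: 8.73
eef_pos: [504.1, -52.8, 76.2]
ee_rot: [0.001, 0.404, 0.915, 0.0]
force: [1.6, 4.4, 5.4]
grip_width: 0.278
grip_force: 39.6
t 8.73 F tool [ 2.2  4.2 -5.4] Mz [ 0.75 -0.2  -0.01] tau6 1.502 q6 -1.076 yaw 42.4
D [ 0.6 -0.3  0.2]
```

```bash
python3 -m inch '0 0 0 0 0 0;0 0 0 0 0 0;0 0 0 0 0 0;0 0 -8 0 0 -1.08;0 0 -10 0 0 -1.08;0 0 -10 0 0 -1.08;0 0 -7 0 0 -1.08;-18.4 .7 0 0 0 0;-18.4 .7 0 0 0 0;-18.4 .7 0 0 0 0' 0.43
python3 -m inch '-18.4 .8 0 0 0 0;-18.4 .8 0 0 0 0;0 0 0 0 0 0;0 0 0 0 0 0;0 0 9 0 0 0;0 0 9 0 0 0;0 0 9 0 0 0;0 0 7.5 0 0 0;0 0 0 0 0 0;0 0 0 0 0 0'
python3 st.py B
```

```text
time_s: 9.57
eef_pos: [556.3, -71.6, 110.6]
ee_rot: [-0.0, 0.185, 0.983, -0.0]
force: [-0.6, -0.4, -0.1]
grip_width: 0.433
grip_force: 0.0
time_s: 10.4
eef_pos: [590.3, -82.9, 75.5]
ee_rot: [-0.001, 0.185, 0.983, 0.0]
force: [0.4, -0.5, 0.3]
grip_width: 0.427
grip_force: 0.0
t 10.4 F tool [-0.6 -0.3 -0.3] Mz [ 0.03 -0.05  0.02] tau6 -0.0 q6 -1.534 yaw 68.6
B [-0.2  0.3 -0.5]
```

Positions hold well, so I'll do B, then C.

```bash
python3 -m inch '0 0 -.5 0 0 0;0 0 0 0 0 0;0 0 0 0 0 0;0 0 0 0 0 0;0 0 0 0 0 0;0 0 .22 0 0 1.08;0 0 .22 0 0 1.08;0 0 .22 0 0 1.08;0 0 .22 0 0 1.08;0 0 0 0 0 0' 0.1 40
python3 st.py B
python3 -m inch '0 0 0 0 0 0;0 0 0 0 0 0;0 0 0 0 0 0;0 0 -8 0 0 -1.08;0 0 -10 0 0 -1.08;0 0 -10 0 0 -1.08;0 0 -7 0 0 -1.08;16 14.7 0 0 0 0;16 14.7 0 0 0 0;16 14.7 0 0 0 0' 0.43
python3 -m inch '16 14.7 0 0 0 0;16 14.7 0 0 0 0;15.7 14.7 0 0 0 0;0 0 0 0 0 0;0 0 9 0 0 0;0 0 9 0 0 0;0 0 9 0 0 0;0 0 7.5 0 0 0;0 0 0 0 0 0;0 0 0 0 0 0'
python3 st.py C
```

```text
time_s: 11.23
eef_pos: [590.9, -82.7, 76.1]
ee_rot: [0.0, 0.404, 0.915, 0.0]
force: [1.0, 4.6, 3.6]
grip_width: 0.275
grip_force: 39.9
t 11.23 F tool [ 2.7  3.8 -3.6] Mz [ 0.82 -0.1  -0.02] tau6 1.497 q6 -1.076 yaw 42.4
B [ 0.2 -0.2  0.1]
time_s: 12.07
eef_pos: [561.5, -24.3, 110.6]
ee_rot: [0.0, 0.186, 0.983, -0.0]
force: [1.4, 0.1, 0.7]
grip_width: 0.434
grip_force: 0.0
time_s: 12.9
eef_pos: [533.5, 33.6, 75.5]
ee_rot: [-0.001, 0.186, 0.983, -0.0]
force: [-0.3, 0.3, -0.1]
grip_width: 0.433
grip_force: 0.0
t 12.9 F tool [0.4 0.2 0.1] Mz [ 0.02 -0.05 -0.01] tau6 -0.002 q6 -1.354 yaw 68.6
C [ 0.3  0.9 -0.5]
```

```bash
python3 -m inch '.3 .8 -.5 0 0 0;0 0 0 0 0 0;0 0 0 0 0 0;0 0 0 0 0 0;0 0 0 0 0 0;0 0 .22 0 0 1.08;0 0 .22 0 0 1.08;0 0 .22 0 0 1.08;0 0 .22 0 0 1.08;0 0 0 0 0 0' 0.1 40
python3 st.py C
python3 -m inch '0 0 0 0 0 0;0 0 0 0 0 0;0 0 0 0 0 0;0 0 -8 0 0 -1.08;0 0 -10 0 0 -1.08;0 0 -10 0 0 -1.08;0 0 -7 0 0 -1.08;-18.4 .7 0 0 0 0;-18.4 .7 0 0 0 0;-18.4 .7 0 0 0 0' 0.43
python3 -m inch '-18.4 .8 0 0 0 0;-18.4 .8 0 0 0 0;0 0 0 0 0 0;0 0 0 0 0 0;0 0 9 0 0 0;0 0 9 0 0 0;0 0 9 0 0 0;0 0 8 0 0 0;0 0 0 0 0 0;0 0 0 0 0 0'
python3 st.py A
```

```text
time_s: 13.73
eef_pos: [533.9, 34.7, 76.1]
ee_rot: [0.0, 0.403, 0.915, 0.0]
force: [0.3, -1.4, -0.1]
grip_width: 0.276
grip_force: 39.5
t 13.73 F tool [-1.2 -0.8  0.1] Mz [-0.34 -0.09 -0.04] tau6 1.595 q6 -0.896 yaw 42.5
C [ 0.  -0.4  0.1]
time_s: 14.57
eef_pos: [586.5, 16.6, 111.0]
ee_rot: [0.0, 0.184, 0.983, 0.0]
force: [0.2, -0.2, 0.7]
grip_width: 0.429
grip_force: 0.0
time_s: 15.4
eef_pos: [620.3, 4.9, 75.2]
ee_rot: [-0.001, 0.185, 0.983, 0.0]
force: [0.2, -0.2, 0.4]
grip_width: 0.431
grip_force: 0.0
t 15.4 F tool [-0.3 -0.1 -0.4] Mz [0.03 0.   0.05] tau6 -0.001 q6 -1.379 yaw 68.6
A [-0.5 -0.2 -0.8]
```

Second round: A, D.

```bash
python3 -m inch '-.4 -.2 0 0 0 0;0 0 0 0 0 0;0 0 0 0 0 0;0 0 0 0 0 0;0 0 0 0 0 0;0 0 .22 0 0 1.08;0 0 .22 0 0 1.08;0 0 .22 0 0 1.08;0 0 .22 0 0 1.08;0 0 0 0 0 0' 0.1 40
python3 st.py A
python3 -m inch '0 0 0 0 0 0;0 0 0 0 0 0;0 0 0 0 0 0;0 0 -8 0 0 -1.08;0 0 -10 0 0 -1.08;0 0 -10 0 0 -1.08;0 0 -8 0 0 -1.08;14.7 -16 0 0 0 0;14.7 -16 0 0 0 0;14.7 -16 0 0 0 0' 0.43
python3 -m inch '14.7 -16 0 0 0 0;14.7 -16 0 0 0 0;14.7 -16 0 0 0 0;0 0 0 0 0 0;0 0 9 0 0 0;0 0 9 0 0 0;0 0 9 0 0 0;0 0 8.5 0 0 0;0 0 0 0 0 0;0 0 0 0 0 0'
python3 st.py D
```

```text
time_s: 16.23
eef_pos: [621.1, 4.4, 75.3]
ee_rot: [0.0, 0.403, 0.915, 0.0]
force: [-0.9, 0.4, 3.0]
grip_width: 0.272
grip_force: 39.5
t 16.23 F tool [ 0.9 -0.4 -3. ] Mz [ 0.05  0.22 -0.07] tau6 1.599 q6 -0.923 yaw 42.5
A [ 0.4 -0.2 -0.7]
time_s: 17.07
eef_pos: [561.6, -24.4, 110.7]
ee_rot: [-0.0, 0.184, 0.983, -0.0]
force: [1.2, -0.9, -0.3]
grip_width: 0.431
grip_force: 0.0
time_s: 17.9
eef_pos: [503.8, -52.6, 74.6]
ee_rot: [-0.001, 0.185, 0.983, 0.0]
force: [0.1, -0.3, 1.0]
grip_width: 0.433
grip_force: 0.0
t 17.9 F tool [-0.1 -0.2 -1. ] Mz [-0.04  0.02 -0.  ] tau6 -0.001 q6 -1.534 yaw 68.7
D [ 0.3 -0.1 -1.4]
```

```bash
python3 -m inch '0 0 0 0 0 0;0 0 0 0 0 0;0 0 0 0 0 0;0 0 0 0 0 0;0 0 0 0 0 0;0 0 .22 0 0 1.08;0 0 .22 0 0 1.08;0 0 .22 0 0 1.08;0 0 .22 0 0 1.08;0 0 0 0 0 0' 0.1 40
python3 st.py D
python3 -m inch '0 0 0 0 0 0;0 0 0 0 0 0;0 0 0 0 0 0;0 0 -8 0 0 -1.08;0 0 -10 0 0 -1.08;0 0 -10 0 0 -1.08;0 0 -8 0 0 -1.08;-18.4 .7 0 0 0 0;-18.4 .7 0 0 0 0;-18.4 .7 0 0 0 0' 0.43
python3 -m inch '-18.4 .8 0 0 0 0;-18.4 .8 0 0 0 0;0 0 0 0 0 0;0 0 0 0 0 0;0 0 9 0 0 0;0 0 9 0 0 0;0 0 9 0 0 0;0 0 8 0 0 0;0 0 0 0 0 0;0 0 0 0 0 0'
python3 st.py B
```

```text
time_s: 18.73
eef_pos: [504.1, -52.7, 74.8]
ee_rot: [0.0, 0.403, 0.915, 0.0]
force: [2.4, 3.5, 2.1]
grip_width: 0.279
grip_force: 39.5
t 18.73 F tool [ 0.9  4.2 -2.1] Mz [ 0.69 -0.31  0.  ] tau6 1.604 q6 -1.078 yaw 42.5
D [ 0.5 -0.4 -1.2]
time_s: 19.57
eef_pos: [556.7, -71.5, 110.8]
ee_rot: [0.0, 0.184, 0.983, -0.0]
force: [1.0, -0.5, -0.5]
grip_width: 0.432
grip_force: 0.0
time_s: 20.4
eef_pos: [590.5, -82.8, 74.9]
ee_rot: [-0.001, 0.185, 0.983, 0.0]
force: [-0.0, 0.3, 0.3]
grip_width: 0.428
grip_force: 0.0
t 20.4 F tool [ 0.1  0.3 -0.3] Mz [-0.04  0.01  0.01] tau6 -0.002 q6 -1.534 yaw 68.6
B [-0.   0.1 -1.1]
```

```bash
python3 -m inch '0 0 0 0 0 0;0 0 0 0 0 0;0 0 0 0 0 0;0 0 0 0 0 0;0 0 0 0 0 0;0 0 .22 0 0 1.08;0 0 .22 0 0 1.08;0 0 .22 0 0 1.08;0 0 .22 0 0 1.08;0 0 0 0 0 0' 0.1 40
python3 st.py B
python3 -m inch '0 0 0 0 0 0;0 0 0 0 0 0;0 0 0 0 0 0;0 0 -8 0 0 -1.08;0 0 -10 0 0 -1.08;0 0 -10 0 0 -1.08;0 0 -8 0 0 -1.08;16 14.8 0 0 0 0;16 14.8 0 0 0 0;16 14.8 0 0 0 0' 0.43
python3 -m inch '16 14.8 0 0 0 0;16 14.8 0 0 0 0;15.7 14.8 0 0 0 0;0 0 0 0 0 0;0 0 9 0 0 0;0 0 9 0 0 0;0 0 9 0 0 0;0 0 8 0 0 0;0 0 0 0 0 0;0 0 0 0 0 0'
python3 st.py C
```

```text
time_s: 21.23
eef_pos: [591.1, -82.8, 75.1]
ee_rot: [0.0, 0.403, 0.915, 0.0]
force: [-0.4, 3.5, 4.5]
grip_width: 0.276
grip_force: 39.8
t 21.23 F tool [ 2.9  2.1 -4.5] Mz [ 0.62  0.06 -0.02] tau6 1.588 q6 -1.077 yaw 42.5
B [ 0.4 -0.3 -0.9]
time_s: 22.07
eef_pos: [561.8, -23.8, 110.5]
ee_rot: [-0.0, 0.185, 0.983, -0.0]
force: [0.2, 0.1, -0.3]
grip_width: 0.432
grip_force: 0.0
time_s: 22.9
eef_pos: [534.0, 34.3, 74.9]
ee_rot: [-0.001, 0.186, 0.983, -0.0]
force: [-0.0, 0.8, 0.8]
grip_width: 0.432
grip_force: 0.0
t 22.9 F tool [ 0.3  0.7 -0.8] Mz [ 0.05 -0.01  0.  ] tau6 -0.004 q6 -1.352 yaw 68.6
C [ 0.4  0.1 -1.1]
```

```bash
python3 -m inch '.3 .2 0 0 0 0;0 0 0 0 0 0;0 0 0 0 0 0;0 0 0 0 0 0;0 0 0 0 0 0;0 0 .22 0 0 1.08;0 0 .22 0 0 1.08;0 0 .22 0 0 1.08;0 0 .22 0 0 1.08;0 0 0 0 0 0' 0.1 40
python3 st.py C
python3 -m inch '0 0 0 0 0 0;0 0 0 0 0 0;0 0 0 0 0 0;0 0 -8 0 0 -1.08;0 0 -10 0 0 -1.08;0 0 -10 0 0 -1.08;0 0 -8 0 0 -1.08;-18.4 .7 0 0 0 0;-18.4 .7 0 0 0 0;-18.4 .7 0 0 0 0' 0.43
python3 -m inch '-18.4 .8 0 0 0 0;-18.4 .8 0 0 0 0;0 0 0 0 0 0;0 0 0 0 0 0;0 0 9 0 0 0;0 0 9 0 0 0;0 0 9 0 0 0;0 0 8 0 0 0;0 0 0 0 0 0;0 0 0 0 0 0'
python3 st.py A
```

```text
time_s: 23.73
eef_pos: [534.1, 34.7, 75.1]
ee_rot: [0.0, 0.403, 0.915, -0.0]
force: [-0.3, -4.9, 2.6]
grip_width: 0.274
grip_force: 39.5
t 23.73 F tool [-3.5 -3.5 -2.6] Mz [-0.66  0.11  0.04] tau6 1.593 q6 -0.895 yaw 42.5
C [ 0.2 -0.5 -0.9]
time_s: 24.57
eef_pos: [586.8, 16.9, 111.0]
ee_rot: [0.0, 0.184, 0.983, 0.0]
force: [0.6, -0.3, 0.3]
grip_width: 0.433
grip_force: 0.0
time_s: 25.4
eef_pos: [620.6, 5.0, 75.2]
ee_rot: [-0.001, 0.185, 0.983, 0.0]
force: [1.4, -0.4, 0.3]
grip_width: 0.427
grip_force: 0.0
t 25.4 F tool [-1.4  0.1 -0.3] Mz [-0.06 -0.01  0.04] tau6 -0.001 q6 -1.379 yaw 68.6
A [-0.3 -0.4 -0.8]
```

```bash
python3 -m inch '-.2 -.3 .5 0 0 0;0 0 0 0 0 0;0 0 0 0 0 0;0 0 0 0 0 0;0 0 0 0 0 0;0 0 .2 0 0 1;0 0 .2 0 0 1;0 0 .2 0 0 1;0 0 .2 0 0 1;0 0 0 0 0 0' 0.1 40
python3 st.py A
python3 -m inch '0 0 0 0 0 0;0 0 0 0 0 0;0 0 0 0 0 0;0 0 -8 0 0 -1;0 0 -10 0 0 -1;0 0 -10 0 0 -1;0 0 -8 0 0 -1;14.7 -16 0 0 0 0;14.7 -16 0 0 0 0;14.7 -16 0 0 0 0' 0.43
python3 -m inch '14.7 -16 0 0 0 0;14.7 -16 0 0 0 0;14.7 -16 0 0 0 0;0 0 0 0 0 0;0 0 9 0 0 0;0 0 9 0 0 0;0 0 9 0 0 0;0 0 8.5 0 0 0;0 0 0 0 0 0;0 0 0 0 0 0'
python3 st.py D
```

```text
time_s: 26.23
eef_pos: [621.2, 4.4, 74.9]
ee_rot: [0.0, 0.387, 0.922, -0.0]
force: [-2.2, -0.5, 4.3]
grip_width: 0.279
grip_force: 39.5
t 26.23 F tool [ 1.2 -1.9 -4.3] Mz [-0.14  0.19 -0.02] tau6 1.481 q6 -0.957 yaw 44.4
A [ 0.4 -0.3 -1.1]
time_s: 27.07
eef_pos: [561.6, -24.2, 110.3]
ee_rot: [-0.0, 0.184, 0.983, 0.0]
force: [0.3, 0.4, -0.2]
grip_width: 0.429
grip_force: 0.0
time_s: 27.9
eef_pos: [503.8, -52.5, 74.2]
ee_rot: [-0.001, 0.185, 0.983, 0.0]
force: [-0.4, -0.0, -0.3]
grip_width: 0.43
grip_force: 0.0
t 27.9 F tool [ 0.4 -0.2  0.3] Mz [-0.   -0.01 -0.02] tau6 -0.001 q6 -1.534 yaw 68.7
D [ 0.3 -0.2 -1.8]
```

```bash
python3 -m inch '0 0 0 0 0 0;0 0 0 0 0 0;0 0 0 0 0 0;0 0 0 0 0 0;0 0 0 0 0 0;0 0 .2 0 0 1;0 0 .2 0 0 1;0 0 .2 0 0 1;0 0 .2 0 0 1;0 0 0 0 0 0' 0.1 40
python3 st.py D
python3 -m inch '0 0 0 0 0 0;0 0 0 0 0 0;0 0 0 0 0 0;0 0 -8 0 0 -1;0 0 -10 0 0 -1;0 0 -10 0 0 -1;0 0 -8 0 0 -1;-18.4 .7 0 0 0 0;-18.4 .7 0 0 0 0;-18.4 .7 0 0 0 0' 0.43
python3 -m inch '-18.4 .8 0 0 0 0;-18.4 .8 0 0 0 0;0 0 0 0 0 0;0 0 0 0 0 0;0 0 9 0 0 0;0 0 9 0 0 0;0 0 9 0 0 0;0 0 8 0 0 0;0 0 0 0 0 0;0 0 0 0 0 0'
python3 st.py B
```

```text
time_s: 28.73
eef_pos: [504.1, -52.7, 74.4]
ee_rot: [0.0, 0.387, 0.922, 0.0]
force: [2.3, 2.0, 0.6]
grip_width: 0.276
grip_force: 39.5
t 28.73 F tool [-0.1  3.  -0.6] Mz [ 0.5  -0.24  0.02] tau6 1.489 q6 -1.111 yaw 44.4
D [ 0.5 -0.4 -1.6]
time_s: 29.57
eef_pos: [556.7, -71.3, 110.4]
ee_rot: [0.0, 0.185, 0.983, -0.0]
force: [-0.1, 0.1, -0.2]
grip_width: 0.429
grip_force: 0.0
time_s: 30.4
eef_pos: [590.6, -82.7, 74.6]
ee_rot: [-0.001, 0.185, 0.983, 0.0]
force: [0.9, 0.4, 0.8]
grip_width: 0.432
grip_force: 0.0
t 30.4 F tool [-0.7  0.7 -0.8] Mz [ 0.03 -0.03 -0.01] tau6 -0.001 q6 -1.533 yaw 68.6
B [-0.  -0.  -1.4]
```

```bash
python3 -m inch '0 0 0 0 0 0;0 0 0 0 0 0;0 0 0 0 0 0;0 0 0 0 0 0;0 0 0 0 0 0;0 0 .2 0 0 1;0 0 .2 0 0 1;0 0 .2 0 0 1;0 0 .2 0 0 1;0 0 0 0 0 0' 0.1 40
python3 st.py B
python3 -m inch '0 0 0 0 0 0;0 0 0 0 0 0;0 0 0 0 0 0;0 0 -8 0 0 -1;0 0 -10 0 0 -1;0 0 -10 0 0 -1;0 0 -8 0 0 -1;16 14.8 0 0 0 0;16 14.8 0 0 0 0;16 14.8 0 0 0 0' 0.43
python3 -m inch '16 14.8 0 0 0 0;16 14.8 0 0 0 0;15.7 14.8 0 0 0 0;0 0 0 0 0 0;0 0 9 0 0 0;0 0 9 0 0 0;0 0 9 0 0 0;0 0 8 0 0 0;0 0 0 0 0 0;0 0 0 0 0 0'
python3 st.py C
```

```text
time_s: 31.23
eef_pos: [591.1, -82.7, 74.8]
ee_rot: [0.0, 0.387, 0.922, 0.0]
force: [1.1, 2.6, 4.0]
grip_width: 0.273
grip_force: 39.8
t 31.23 F tool [ 1.   2.6 -4. ] Mz [ 0.48  0.06 -0.05] tau6 1.468 q6 -1.111 yaw 44.4
B [ 0.4 -0.4 -1.2]
time_s: 32.07
eef_pos: [561.9, -23.7, 110.2]
ee_rot: [-0.0, 0.185, 0.983, -0.0]
force: [0.6, 0.3, 0.1]
grip_width: 0.433
grip_force: 0.0
time_s: 32.9
eef_pos: [534.0, 34.4, 74.6]
ee_rot: [-0.001, 0.186, 0.983, -0.0]
force: [0.3, 0.1, 0.1]
grip_width: 0.43
grip_force: 0.0
t 32.9 F tool [-0.2  0.2 -0.1] Mz [ 0.02 -0.01  0.01] tau6 -0.004 q6 -1.352 yaw 68.6
C [ 0.4 -0.  -1.4]
```

```bash
python3 -m inch '.3 .2 0 0 0 0;0 0 0 0 0 0;0 0 0 0 0 0;0 0 0 0 0 0;0 0 0 0 0 0;0 0 .2 0 0 1;0 0 .2 0 0 1;0 0 .2 0 0 1;0 0 .2 0 0 1;0 0 0 0 0 0' 0.1 40
python3 st.py C
python3 -m inch '0 0 0 0 0 0;0 0 0 0 0 0;0 0 0 0 0 0;0 0 -8 0 0 -1;0 0 -10 0 0 -1;0 0 -10 0 0 -1;0 0 -8 0 0 -1;-18.4 .7 0 0 0 0;-18.4 .7 0 0 0 0;-18.4 .7 0 0 0 0' 0.43
python3 -m inch '-18.4 .8 0 0 0 0;-18.4 .8 0 0 0 0;0 0 0 0 0 0;0 0 0 0 0 0;0 0 9 0 0 0;0 0 9 0 0 0;0 0 9 0 0 0;0 0 8 0 0 0;0 0 0 0 0 0;0 0 0 0 0 0'
python3 st.py A
```

```text
time_s: 33.73
eef_pos: [534.1, 34.7, 74.9]
ee_rot: [0.0, 0.387, 0.922, -0.0]
force: [-1.2, -5.7, 2.4]
grip_width: 0.281
grip_force: 39.6
t 33.73 F tool [-3.2 -4.8 -2.4] Mz [-0.88  0.14  0.04] tau6 1.472 q6 -0.929 yaw 44.4
C [ 0.2 -0.5 -1.1]
time_s: 34.57
eef_pos: [586.8, 17.1, 110.8]
ee_rot: [0.0, 0.184, 0.983, 0.0]
force: [-0.5, 1.0, 0.4]
grip_width: 0.429
grip_force: 0.0
time_s: 35.4
eef_pos: [620.6, 5.1, 74.9]
ee_rot: [-0.001, 0.185, 0.983, 0.0]
force: [0.4, 0.2, 0.8]
grip_width: 0.428
grip_force: 0.0
t 35.4 F tool [-0.3  0.3 -0.8] Mz [-0.   -0.02  0.01] tau6 -0.001 q6 -1.378 yaw 68.6
A [-0.3 -0.5 -1.1]
```

Now the feel round. A guard script will break the chain as soon as the stop is felt.

```bash
cat > feel.py <<'E'
from h import *
import sys
s,R=pose();m=s["wrist_torque"][2];t=s["tau"][5]
print("  FEEL Mz %.3f tau6 %.3f yaw %.2f t %.2f"%(m,t,np.degrees(np.arctan2(R[1,1],R[0,1])),s["time_s"]))
sys.exit(m>.17 or t>.4)
E
python3 -m inch '-.2 -.4 .5 0 0 0;0 0 0 0 0 0;0 0 0 0 0 0;0 0 0 0 0 0;0 0 .1 0 0 .5;0 0 .1 0 0 .5;0 0 0 0 0 0;0 0 0 0 0 0;0 0 0 0 0 0;0 0 0 0 0 0' 0.1 40 && python3 feel.py &&
python3 -m inch '0 0 .05 0 0 .25;0 0 .05 0 0 .25;0 0 .06 0 0 .3;0 0 0 0 0 0;0 0 0 0 0 0;0 0 0 0 0 0;0 0 0 0 0 0;0 0 0 0 0 0;0 0 0 0 0 0;0 0 0 0 0 0' && python3 feel.py
```

```text
time_s: 36.23
eef_pos: [621.3, 4.5, 75.3]
ee_rot: [0.0, 0.236, 0.972, -0.0]
force: [-1.4, -0.2, 5.8]
grip_width: 0.275
grip_force: 39.5
  FEEL Mz 0.058 tau6 0.028 yaw 62.71 t 36.23False
```

```bash
sed -i 's/sys.exit(.*/sys.exit(int(m>.17 or t>.4))/' feel.py
python3 -m inch '0 0 .05 0 0 .25;0 0 .05 0 0 .25;0 0 .06 0 0 .3;0 0 0 0 0 0;0 0 0 0 0 0;0 0 0 0 0 0;0 0 0 0 0 0;0 0 0 0 0 0;0 0 0 0 0 0;0 0 0 0 0 0' && python3 feel.py &&
python3 -m inch '0 0 .05 0 0 .25;0 0 .05 0 0 .25;0 0 .06 0 0 .3;0 0 0 0 0 0;0 0 0 0 0 0;0 0 0 0 0 0;0 0 0 0 0 0;0 0 0 0 0 0;0 0 0 0 0 0;0 0 0 0 0 0' && python3 feel.py
```

```text
time_s: 37.07
eef_pos: [621.2, 4.4, 75.2]
ee_rot: [0.0, 0.276, 0.961, -0.0]
force: [-1.1, 0.3, 5.2]
grip_width: 0.274
grip_force: 39.6
  FEEL Mz 0.093 tau6 0.081 yaw 57.90 t 37.07
time_s: 37.9
eef_pos: [621.2, 4.4, 75.0]
ee_rot: [0.0, 0.316, 0.949, -0.0]
force: [-1.6, -0.4, 5.4]
grip_width: 0.277
grip_force: 39.6
  FEEL Mz 0.064 tau6 0.081 yaw 53.10 t 37.90
```

```bash
python3 -m inch '0 0 .05 0 0 .25;0 0 .05 0 0 .25;0 0 .06 0 0 .3;0 0 0 0 0 0;0 0 0 0 0 0;0 0 0 0 0 0;0 0 0 0 0 0;0 0 0 0 0 0;0 0 0 0 0 0;0 0 0 0 0 0' && python3 feel.py &&
python3 -m inch '0 0 .05 0 0 .25;0 0 .05 0 0 .25;0 0 .06 0 0 .3;0 0 0 0 0 0;0 0 0 0 0 0;0 0 0 0 0 0;0 0 0 0 0 0;0 0 0 0 0 0;0 0 0 0 0 0;0 0 0 0 0 0' && python3 feel.py
```

```text
time_s: 38.73
eef_pos: [621.2, 4.4, 74.9]
ee_rot: [0.0, 0.356, 0.935, -0.0]
force: [-1.2, -1.2, 7.0]
grip_width: 0.281
grip_force: 39.7
  FEEL Mz 0.315 tau6 0.297 yaw 48.34 t 38.73
```

A's shoulder was felt at 0.31 N m, so A is home. Next is D, the opposite corner.

```bash
python3 -m inch '0 0 0 0 0 0;0 0 0 0 0 0;0 0 0 0 0 0;0 0 -8 0 0 -.85;0 0 -10 0 0 -.85;0 0 -10 0 0 -.85;0 0 -8 0 0 -.85;14.7 -16 0 0 0 0;14.7 -16 0 0 0 0;14.7 -16 0 0 0 0' 0.43
python3 -m inch '14.7 -16 0 0 0 0;14.7 -16 0 0 0 0;14.7 -16 0 0 0 0;0 0 0 0 0 0;0 0 9 0 0 0;0 0 9 0 0 0;0 0 9 0 0 0;0 0 8.5 0 0 0;0 0 0 0 0 0;0 0 0 0 0 0'
python3 st.py D
```

```text
time_s: 39.57
eef_pos: [561.5, -24.2, 110.0]
ee_rot: [-0.0, 0.185, 0.983, 0.0]
force: [0.7, -1.2, 0.4]
grip_width: 0.429
grip_force: 0.0
time_s: 40.4
eef_pos: [503.8, -52.5, 74.1]
ee_rot: [-0.001, 0.185, 0.983, 0.0]
force: [-0.1, 0.3, 0.1]
grip_width: 0.43
grip_force: 0.0
t 40.4 F tool [ 0.2  0.3 -0.1] Mz [ 0.01 -0.02 -0.02] tau6 0.001 q6 -1.534 yaw 68.7
D [ 0.3 -0.2 -1.9]
```

```bash
python3 -m inch '0 0 0 0 0 0;0 0 0 0 0 0;0 0 0 0 0 0;0 0 0 0 0 0;0 0 .1 0 0 .5;0 0 .1 0 0 .5;0 0 0 0 0 0;0 0 0 0 0 0;0 0 0 0 0 0;0 0 0 0 0 0' 0.1 40 && python3 feel.py &&
python3 -m inch '0 0 .05 0 0 .25;0 0 .05 0 0 .25;0 0 .06 0 0 .3;0 0 0 0 0 0;0 0 0 0 0 0;0 0 0 0 0 0;0 0 0 0 0 0;0 0 0 0 0 0;0 0 0 0 0 0;0 0 0 0 0 0' && python3 feel.py && python3 -m inch '0 0 .05 0 0 .25;0 0 .05 0 0 .25;0 0 .06 0 0 .3;0 0 0 0 0 0;0 0 0 0 0 0;0 0 0 0 0 0;0 0 0 0 0 0;0 0 0 0 0 0;0 0 0 0 0 0;0 0 0 0 0 0' && python3 feel.py &&
python3 -m inch '0 0 .05 0 0 .25;0 0 .05 0 0 .25;0 0 .06 0 0 .3;0 0 0 0 0 0;0 0 0 0 0 0;0 0 0 0 0 0;0 0 0 0 0 0;0 0 0 0 0 0;0 0 0 0 0 0;0 0 0 0 0 0' && python3 feel.py
```

```text
time_s: 41.23
eef_pos: [504.2, -52.7, 74.9]
ee_rot: [0.0, 0.236, 0.972, 0.0]
force: [2.5, 4.6, 1.8]
grip_width: 0.28
grip_force: 39.5
  FEEL Mz 0.056 tau6 0.046 yaw 62.70 t 41.23
time_s: 42.07
eef_pos: [504.2, -52.7, 74.8]
ee_rot: [0.0, 0.277, 0.961, 0.0]
force: [2.0, 5.6, 4.7]
grip_width: 0.276
grip_force: 39.8
  FEEL Mz 0.221 tau6 0.206 yaw 57.88 t 42.07
```

```bash
python3 -m inch '0 0 .03 0 0 .15;0 0 .03 0 0 .15;0 0 0 0 0 0;0 0 0 0 0 0;0 0 0 0 0 0;0 0 0 0 0 0;0 0 0 0 0 0;0 0 0 0 0 0;0 0 0 0 0 0;0 0 0 0 0 0' ; python3 feel.py
python3 -m inch '0 0 0 0 0 0;0 0 0 0 0 0;0 0 0 0 0 0;0 0 -8 0 0 -.5;0 0 -10 0 0 -.5;0 0 -10 0 0 -.55;0 0 -8 0 0 -.55;-18.4 .7 0 0 0 0;-18.4 .7 0 0 0 0;-18.4 .7 0 0 0 0' 0.43
python3 -m inch '-18.4 .8 0 0 0 0;-18.4 .8 0 0 0 0;0 0 0 0 0 0;0 0 0 0 0 0;0 0 9 0 0 0;0 0 9 0 0 0;0 0 9 0 0 0;0 0 8 0 0 0;0 0 0 0 0 0;0 0 0 0 0 0'
python3 st.py B
```

```text
time_s: 42.9
eef_pos: [504.2, -52.7, 74.8]
ee_rot: [0.0, 0.291, 0.957, 0.0]
force: [2.0, 5.5, 6.2]
grip_width: 0.279
grip_force: 39.9
  FEEL Mz 0.406 tau6 0.366 yaw 56.11 t 42.90
time_s: 43.73
eef_pos: [556.5, -71.4, 110.5]
ee_rot: [-0.0, 0.185, 0.983, -0.0]
force: [0.1, 0.2, 0.2]
grip_width: 0.434
grip_force: 0.0
time_s: 44.57
eef_pos: [590.6, -82.7, 74.9]
ee_rot: [-0.001, 0.185, 0.983, 0.0]
force: [0.6, 0.4, -0.5]
grip_width: 0.431
grip_force: 0.0
t 44.57 F tool [-0.4  0.6  0.5] Mz [-0.02 -0.05 -0.04] tau6 -0.0 q6 -1.533 yaw 68.6
B [-0.  -0.  -1.1]
```

D is home at 0.4 N m. Next is B.

```bash
python3 -m inch '0 0 0 0 0 0;0 0 0 0 0 0;0 0 0 0 0 0;0 0 0 0 0 0;0 0 .1 0 0 .5;0 0 .1 0 0 .5;0 0 0 0 0 0;0 0 0 0 0 0;0 0 0 0 0 0;0 0 0 0 0 0' 0.1 40 && python3 feel.py &&
python3 -m inch '0 0 .05 0 0 .25;0 0 .05 0 0 .25;0 0 .06 0 0 .3;0 0 0 0 0 0;0 0 0 0 0 0;0 0 0 0 0 0;0 0 0 0 0 0;0 0 0 0 0 0;0 0 0 0 0 0;0 0 0 0 0 0' && python3 feel.py && python3 -m inch '0 0 .05 0 0 .25;0 0 .05 0 0 .25;0 0 .06 0 0 .3;0 0 0 0 0 0;0 0 0 0 0 0;0 0 0 0 0 0;0 0 0 0 0 0;0 0 0 0 0 0;0 0 0 0 0 0;0 0 0 0 0 0' && python3 feel.py &&
python3 -m inch '0 0 .05 0 0 .25;0 0 .05 0 0 .25;0 0 .06 0 0 .3;0 0 0 0 0 0;0 0 0 0 0 0;0 0 0 0 0 0;0 0 0 0 0 0;0 0 0 0 0 0;0 0 0 0 0 0;0 0 0 0 0 0' && python3 feel.py
```

```text
time_s: 45.4
eef_pos: [591.2, -82.7, 75.7]
ee_rot: [0.0, 0.236, 0.972, 0.0]
force: [0.0, 3.7, 6.1]
grip_width: 0.277
grip_force: 39.8
  FEEL Mz 0.037 tau6 -0.003 yaw 62.71 t 45.40
time_s: 46.23
eef_pos: [591.2, -82.7, 75.5]
ee_rot: [0.0, 0.276, 0.961, 0.0]
force: [0.2, 4.5, 6.7]
grip_width: 0.281
grip_force: 39.8
  FEEL Mz 0.048 tau6 0.036 yaw 57.91 t 46.23
time_s: 47.07
eef_pos: [591.2, -82.7, 75.4]
ee_rot: [0.0, 0.316, 0.949, 0.0]
force: [-0.1, 3.6, 5.4]
grip_width: 0.276
grip_force: 39.8
  FEEL Mz 0.024 tau6 0.036 yaw 53.11 t 47.07
time_s: 47.9
eef_pos: [591.2, -82.7, 75.2]
ee_rot: [0.0, 0.356, 0.935, 0.0]
force: [-0.6, 3.3, 6.0]
grip_width: 0.277
grip_force: 39.9
  FEEL Mz 0.039 tau6 0.037 yaw 48.31 t 47.90
```

```bash
python3 -m inch '0 0 .05 0 0 .25;0 0 .05 0 0 .25;0 0 .06 0 0 .3;0 0 0 0 0 0;0 0 0 0 0 0;0 0 0 0 0 0;0 0 0 0 0 0;0 0 0 0 0 0;0 0 0 0 0 0;0 0 0 0 0 0' && python3 feel.py && python3 -m inch '0 0 .05 0 0 .25;0 0 .05 0 0 .25;0 0 .06 0 0 .3;0 0 0 0 0 0;0 0 0 0 0 0;0 0 0 0 0 0;0 0 0 0 0 0;0 0 0 0 0 0;0 0 0 0 0 0;0 0 0 0 0 0' && python3 feel.py &&
python3 -m inch '0 0 .05 0 0 .25;0 0 .05 0 0 .25;0 0 .06 0 0 .3;0 0 0 0 0 0;0 0 0 0 0 0;0 0 0 0 0 0;0 0 0 0 0 0;0 0 0 0 0 0;0 0 0 0 0 0;0 0 0 0 0 0' && python3 feel.py
```

```text
time_s: 48.73
eef_pos: [591.1, -82.7, 75.1]
ee_rot: [0.0, 0.395, 0.919, 0.0]
force: [0.7, 3.3, 5.6]
grip_width: 0.271
grip_force: 39.9
  FEEL Mz 0.069 tau6 0.041 yaw 43.51 t 48.73
time_s: 49.57
eef_pos: [591.1, -82.8, 74.9]
ee_rot: [0.0, 0.433, 0.901, 0.0]
force: [-0.4, 3.4, 4.8]
grip_width: 0.276
grip_force: 39.9
  FEEL Mz 0.115 tau6 0.044 yaw 38.71 t 49.57
time_s: 50.4
eef_pos: [591.1, -82.8, 74.9]
ee_rot: [0.0, 0.47, 0.883, -0.0]
force: [-0.8, 3.1, 7.4]
grip_width: 0.278
grip_force: 40.0
  FEEL Mz 0.450 tau6 0.403 yaw 33.96 t 50.40
```

B is home at 0.45 N m. Next is C.

```bash
python3 -m inch '0 0 0 0 0 0;0 0 0 0 0 0;0 0 0 0 0 0;0 0 -7 0 0 -1.15;0 0 -8 0 0 -1.15;0 0 -7 0 0 -1.15;0 0 -7 0 0 -1.15;0 0 -7 0 0 -1.15;16 14.8 0 0 0 0;16 14.8 0 0 0 0' 0.43
python3 -m inch '16 14.8 0 0 0 0;16 14.8 0 0 0 0;16 14.8 0 0 0 0;15.8 14.8 0 0 0 0;0 0 9 0 0 0;0 0 9 0 0 0;0 0 9 0 0 0;0 0 8 0 0 0;0 0 0 0 0 0;0 0 0 0 0 0'
python3 st.py C
```

```text
time_s: 51.23
eef_pos: [572.0, -43.9, 110.3]
ee_rot: [0.0, 0.188, 0.982, -0.0]
force: [-0.6, 0.9, -0.1]
grip_width: 0.429
grip_force: 0.0
time_s: 52.07
eef_pos: [534.6, 34.5, 74.6]
ee_rot: [-0.001, 0.188, 0.982, -0.0]
force: [-0.2, 0.3, 1.0]
grip_width: 0.43
grip_force: 0.0
t 52.07 F tool [ 0.3  0.3 -1. ] Mz [-0.02  0.02 -0.  ] tau6 -0.003 q6 -1.346 yaw 68.3
C [ 1.  -0.4 -1.4]
```

```bash
python3 -m inch '1 0 0 0 0 0;0 0 0 0 0 0;0 0 0 0 0 0;0 0 0 0 0 0;0 0 .1 0 0 .5;0 0 .1 0 0 .5;0 0 0 0 0 0;0 0 0 0 0 0;0 0 0 0 0 0;0 0 0 0 0 0' 0.1 40 && python3 feel.py &&
python3 -m inch '0 0 .05 0 0 .25;0 0 .05 0 0 .25;0 0 .06 0 0 .3;0 0 0 0 0 0;0 0 0 0 0 0;0 0 0 0 0 0;0 0 0 0 0 0;0 0 0 0 0 0;0 0 0 0 0 0;0 0 0 0 0 0' && python3 feel.py && python3 -m inch '0 0 .05 0 0 .25;0 0 .05 0 0 .25;0 0 .06 0 0 .3;0 0 0 0 0 0;0 0 0 0 0 0;0 0 0 0 0 0;0 0 0 0 0 0;0 0 0 0 0 0;0 0 0 0 0 0;0 0 0 0 0 0' && python3 feel.py &&
python3 -m inch '0 0 .05 0 0 .25;0 0 .05 0 0 .25;0 0 .06 0 0 .3;0 0 0 0 0 0;0 0 0 0 0 0;0 0 0 0 0 0;0 0 0 0 0 0;0 0 0 0 0 0;0 0 0 0 0 0;0 0 0 0 0 0' && python3 feel.py
```

```text
time_s: 52.9
eef_pos: [534.0, 34.8, 75.5]
ee_rot: [0.0, 0.239, 0.971, -0.0]
force: [-1.1, -6.2, 0.7]
grip_width: 0.277
grip_force: 39.6
  FEEL Mz -0.006 tau6 0.025 yaw 62.35 t 52.90
time_s: 53.73
eef_pos: [534.0, 34.8, 75.4]
ee_rot: [0.001, 0.279, 0.96, -0.0]
force: [-0.7, -6.1, 1.0]
grip_width: 0.277
grip_force: 39.6
  FEEL Mz 0.064 tau6 0.051 yaw 57.55 t 53.73
time_s: 54.57
eef_pos: [534.0, 34.8, 75.2]
ee_rot: [0.001, 0.319, 0.948, -0.0]
force: [-0.6, -5.3, 1.3]
grip_width: 0.277
grip_force: 39.6
  FEEL Mz 0.069 tau6 0.058 yaw 52.75 t 54.57
time_s: 55.4
eef_pos: [534.0, 34.8, 75.0]
ee_rot: [0.001, 0.359, 0.933, -0.0]
force: [-1.3, -5.5, 1.3]
grip_width: 0.271
grip_force: 39.6
  FEEL Mz 0.059 tau6 0.065 yaw 47.95 t 55.40
```

```bash
python3 -m inch '0 0 .05 0 0 .25;0 0 .05 0 0 .25;0 0 .06 0 0 .3;0 0 0 0 0 0;0 0 0 0 0 0;0 0 0 0 0 0;0 0 0 0 0 0;0 0 0 0 0 0;0 0 0 0 0 0;0 0 0 0 0 0' && python3 feel.py && python3 -m inch '0 0 .05 0 0 .25;0 0 .05 0 0 .25;0 0 .06 0 0 .3;0 0 0 0 0 0;0 0 0 0 0 0;0 0 0 0 0 0;0 0 0 0 0 0;0 0 0 0 0 0;0 0 0 0 0 0;0 0 0 0 0 0' && python3 feel.py &&
python3 -m inch '0 0 .05 0 0 .25;0 0 .05 0 0 .25;0 0 .06 0 0 .3;0 0 0 0 0 0;0 0 0 0 0 0;0 0 0 0 0 0;0 0 0 0 0 0;0 0 0 0 0 0;0 0 0 0 0 0;0 0 0 0 0 0' && python3 feel.py
```

```text
time_s: 56.23
eef_pos: [534.0, 34.9, 74.9]
ee_rot: [0.001, 0.398, 0.918, -0.0]
force: [-0.5, -4.6, 1.0]
grip_width: 0.279
grip_force: 39.6
  FEEL Mz 0.093 tau6 0.086 yaw 43.15 t 56.23
time_s: 57.07
eef_pos: [534.0, 34.8, 74.8]
ee_rot: [0.001, 0.435, 0.9, -0.0]
force: [-1.8, -4.8, 2.8]
grip_width: 0.272
grip_force: 39.8
  FEEL Mz 0.471 tau6 0.499 yaw 38.41 t 57.07
```

C is home at 0.47 N m. I'll release, lift clear and take one look.

```bash
python3 -m inch '0 0 0 0 0 0;0 0 0 0 0 0;0 0 0 0 0 0;0 0 0 0 0 0;0 0 -10 0 0 0;0 0 -15 0 0 0;0 0 -20 0 0 0;0 0 -20 0 0 0;0 0 -20 0 0 0;0 0 0 0 0 0' 0.5
python3 - <<'E'
from h import *
c=ctrl.capture("side");im=c["image"]
cv2.imwrite("pics/end.png",cv2.resize(im[130:260,280:440,::-1],None,fx=5,fy=4.6))
print(ctrl.sense()["time_s"])
E
```

```text
time_s: 57.9
eef_pos: [535.4, 35.3, 163.8]
ee_rot: [0.003, 0.436, 0.9, 0.001]
force: [0.5, 0.0, 0.5]
grip_width: 0.5
grip_force: 0.0
57.95
```

View pics/end.png

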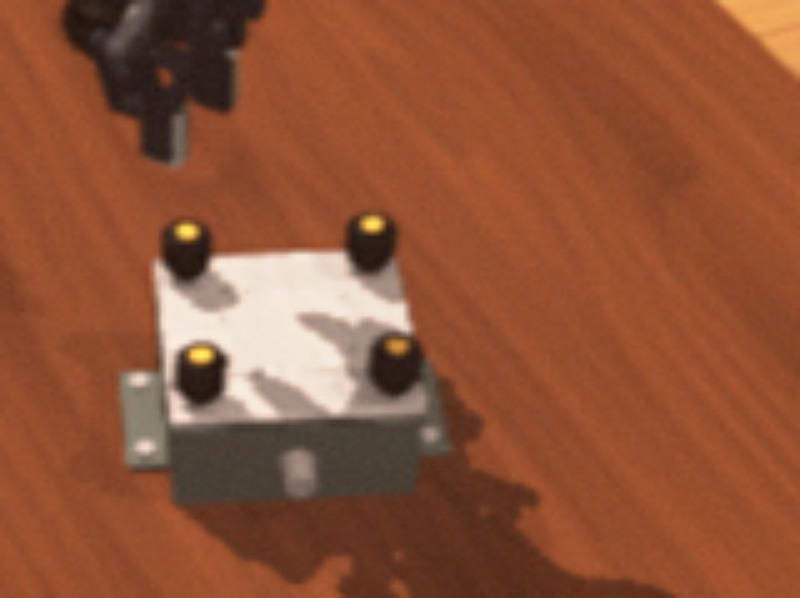

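The lid lies flat, all four knobs are down evenly, and the gripper at (170,100) is clear.

```bash
python3 -c "
from rig import ctrl
print(ctrl.finish_job())"
```

```text
the job is handed in; nothing more can be done
None
```

I handed the job in at about 58 s of the 72 s allowed: all four screws were run down crosswise until each shoulder was felt (0.32 to 0.47 N m, under the 0.7 limit), and in the last picture the lid looks flat and the gripper is clear; no verdict was returned.

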